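# Case up the matched V-blocks

### The arm

A 7-joint arm with a two-finger parallel gripper is mounted at the origin on the work surface. World frame = base frame: x ahead of the robot, y to its left, z up, the work surface at z = 0. Lengths are in mm, angles in rad, forces in N, time in s.
With the tool pointing down it reaches from about 350 to 900 mm from the base axis. Payload 7.2 kg.
Tool frame: the origin (TCP) lies at the very end of the fingers, on their centre line; the grasp point (between the pads) lies 19 mm behind it (ctrl.tcp_to_grasp is the z of the grasp point in the tool frame, in mm); z points along the fingers, y is the direction in which the jaws open and shut (so a half turn about z gives the same grasp; the last joint's range is limited). The gripper opens to 85 mm and grips with 20 to 120 N. Pads are 22 mm wide; open, the fingers measure 114 mm over their backs; the gripper's body (76 mm by 85 mm) begins 54 mm behind the grasp point. The pads swing forward as they close: fully open they stand 13 mm farther back than shut.
Start: joints at [-1.178, 0.411, -0.013, 1.596, 0.006, 1.134, -0.082], TCP at [277.925, 559.809, 231.297] pointing down, gripper open.
Joint ranges: [-2.95, 2.95], [-0.29, 1.99], [-1.47, 1.44], [0.14, 2.54], [-1.03, 4.17], [0.13, 1.85], [-2.86, 2.86]. Speed limits (rad/s): [2.39, 2.39, 3.01, 3.01, 3.14, 3.14, 3.14].

### API

Orientations are given as a rotation vector (axis times angle).
In Python, from rig import ctrl gives the robot as it stands. The module is installed in compiled form; this text tells all that it offers.
- The arm moves only by the tool carry_out, never from a script. Its argument "increments" is a list of rows, each an object with "angular": the turn, a rotation vector about the tool's x, y, z in degrees, a list of three; "slide": the shift along the tool's x, y, z in mm, a list of three; "jaw": the finger opening in mm, from 0 to 85.4. A call has 1 to 8 rows; each row is the pose to reach, as a shift and turn from the pose commanded when the call began, along the tool's axes at that moment; what a row does not reach only later rows make up. A row lasts 1/12 s, in which the tool goes at most 41.7 mm and 7.16 degrees, less where a joint would pass 70% of its speed; a pose out of reach is approached as far as the arm can. A call with a gripper value outside its range is refused whole. The fingers move at their own pace and stop on an object; "newtons" is the grip in N (left out, the last holds). Time passes only in rows, so rows that repeat a pose let the fingers close. It gives the time, the measured TCP pose, the force and the opening at its end, in the units of the state.
- ctrl.observe(): the state, without advancing time (a new reading comes with each control period).
- ctrl.camera(name): name is "scene" or "top"; returns the picture (420x560x3 uint8, red, green, blue); there is no depth.
- ctrl.camera_params(name): a dict with "fx", "fy", "cx", "cy" (pixels), "R" (3x3) and "t" (3): a world point X has camera coordinates R X + t. Camera axes: x right, y down, z forward; pixel columns grow to the right and rows downward; lengths in mm; the calibration is good to about 2 mm. A picture is of the moment at which its call begins. camera_params takes no time and is no camera call.
- ctrl.job_done(): hands the job in, once; it reports no verdict.
The state is a dict: "clock": time; "joint_positions": joint angles; "dq": joint speeds; "effort": joint torques, N m; "ee_pos": TCP position; "ee_rot": TCP orientation; "wrist_force": force on the tool from outside, world axes, zero at the start; "wrist_torque": the same for the moment, N m; "width": finger opening in mm.
Only numpy, scipy, OpenCV 4.12 (cv2) and the standard library are available. Lean on these libraries where they do the work, as an engineer would, in place of code of your own. Each camera call takes 0.05 s, during which the arm holds its last target.

### The job

Put the loose small V-block back into the empty bay of the case, groove up and lying lengthwise like its twin in the other bay; lower it in, do not drop it. With nothing standing above the rim, close the lid fully. Leave the twin, the big V-block and the plain stop block where they are.

Things in the scene. Friction and masses are not known exactly. Their poses are not given: they have to be found in the camera images.
- vblock_mid (a point): Centre (half-way up) of the loose small V-block, the one to load: plain steel block on the table, 75 long (x), 36 wide (y), 34 high (z), V groove 24 wide and 12 deep along the top, about 0.55 kg; its x axis runs along the groove, z up.
- twin_mid (a point): Centre (half-way up) of its twin, an identical V-block already lying in one of the two bays, its long x axis front to back. It stays there.
- big_vblock_mid (a point): Centre (half-way up) of a big steel V-block, 100 x 60 x 60 high: a bystander, too tall for the case.
- stop_block_mid (a point): Centre (half-way up) of a plain steel stop block, 75 x 36 x 34, flat on top with two dark bolt holes and no groove: a bystander.
- case: Fixed grey sheet-steel case, 130 deep (x, front to back) x 200 wide (y) x 50 high, walls and middle divider 4 thick and as high as the rim. Origin: centre of its underside, on the table. Its x axis points from its front to its hinge side, away from the robot. Two equal bays side by side along y, each 122 (x) x 94 (y), with a black rubber floor 7 above the table and 43 below the rim; the bay centres are 49 either side of the origin along y.
- bay_floor (a point): Centre of the floor of the empty bay (rubber's upper face); axes as the case's.
- lid (a joint): Lid angle in rad: 0 is shut, 1.57 upright; starts open at about 1.5 to 1.85, stop at 1.9. The hinge is stiff: about 0.33 N m of friction, so the lid stays at any angle and must be pushed all the way down (about 1 to 4 N at its free edge). It can be pushed from behind and then pressed down from above, on its outer face.
- lid_hinge (a point): Middle of the hinge line, at the middle of the case's far top edge, 50 above the table, on the inner face of the lid. The hinge axis is the case's y.
- lid_edge (a point): Middle of the lid's free edge on its outer face, 130 from the hinge line. The lid is a 5 thick, 200 wide steel sheet of 0.35 kg; a pull tab 40 wide and 14 long continues it beyond the middle of this edge. Its axes turn with the lid: x runs from the free edge to the hinge, z out of the outer face (up when shut). Standing open, lid and tab reach up to 195 above the table: carry things over higher than that.
Things that resemble listed ones, but are neither listed nor needed, are in the scene too. What is shaped like the part that bears vblock_mid but brown or turquoise is not meant. Of the things that look like the case, the smaller one is meant.

How it is judged:
By the outcome, as a careful person would: the job done as asked, in the order asked, and still so for the second after the job is handed in, with the robot touching nothing.
It also fails if it takes over 54 s, if anything falls off the work surface, if the arm or the gripper's body presses on something with over 40 N, if the wrist force passes 120 N, or if a joint passes its speed limit or range.

## Working session

There is one attempt and no reset: what is moved stays moved. The work goes in short steps, Python scripts to look and compute and a tool call to move; the robot and the scene stay as the last step left them, time stands still between calls to the robot, and variables do not carry over. Pictures are saved under pics/ and viewed, and the job is handed in when it is done.

Besides the shell and the picture viewer there is one more tool, called after "Emit:" as name([rows], argument=value, ...), one row to a line, values as JSON. carry_out: Moves the arm, as the interface text tells. Its arguments: {"type":"object","properties":{"increments":{"type":"array"},"newtons":{"type":"number"}},"required":["increments"]}

```bash
mkdir -p pics
python3 - <<'E'
from rig import ctrl
import cv2,numpy as np
for n in("scene","top"):
    im=ctrl.camera(n);cv2.imwrite(f"pics/{n}0.png",im[:,:,::-1]);p=ctrl.camera_params(n);print(n,{k:np.round(v,4).tolist() for k,v in p.items()})
print(ctrl.observe(),ctrl.tcp_to_grasp)
E
```

```text
scene {'fx': 451.4388, 'fy': 451.4388, 'cx': 277.9861, 'cy': 205.2205, 'R': [[0.6442, 0.7649, 0.0062], [0.6012, -0.5013, -0.6223], [-0.4728, 0.4046, -0.7828]], 't': [-341.3524, -208.5305, 1300.2404]}
top {'fx': 389.8265, 'fy': 389.8265, 'cx': 278.1836, 'cy': 212.0153, 'R': [[0.0153, -0.9998, 0.0146], [-0.9977, -0.0162, -0.0664], [0.0666, -0.0136, -0.9977]], 't': [75.9481, 430.1205, 854.6682]}
{'clock': 0.1, 'joint_positions': array([-1.17820206,  0.41183402, -0.01271363,  1.59698538,  0.00556928,
        1.13426664, -0.08218523]), 'dq': array([ 2.79496012e-06, -1.44000457e-03, -2.40141126e-04, -1.69318307e-03,
       -2.75891755e-04, -1.75077254e-03, -9.44658695e-04]), 'effort': array([ 2.26759730e-03, -6.01831841e+01,  6.83856793e-01, -3.00087261e+01,
        1.39574159e-02,  6.49027003e-03,  1.11348277e-05]), 'ee_pos': array([277.7367755 , 559.39700709, 230.51809456]), 'ee_rot': array([-7.17325460e-01, -3.05833431e+00,  2.25388664e-03]), 'wrist_force': array([-0.15398349, -0.7251664 ,  0.37838348]), 'wrist_torque': array([ 0.01408265, -0.01416417, -0.04260025]), 'width': 85.17968055439044} -18.700000000000003
```

View pics/scene0.png

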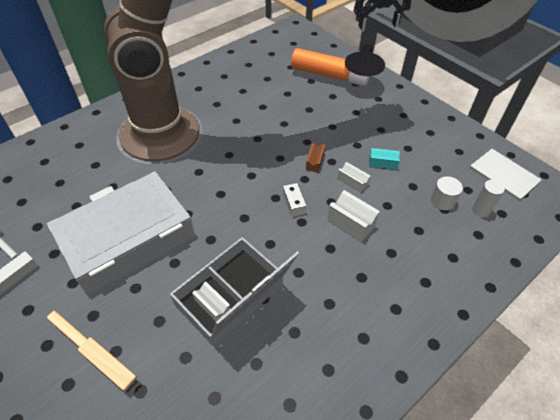

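View pics/top0.png

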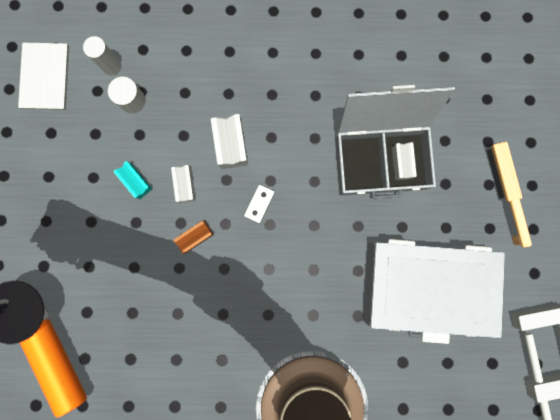

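The scene picture shows the open case at about (235,285), with the twin at (210,300) in its near-left bay. In the top picture the case is at (387,160), with its left bay, at (362,162), empty.

V-block candidates in the top view are steel (182,184), brown (193,237), turquoise (131,180), big steel (228,139) and the stop block with bolt holes (260,203). The steel one at (182,184), which is (354,176) in the scene view, fits: it is small, plain steel and grooved. The big closed case at (437,290) is the larger lookalike. I'll confirm with crops.

Run:
```python
import cv2,numpy as np
t=cv2.imread("pics/top0.png");s=cv2.imread("pics/scene0.png")
a=cv2.resize(t[155:215,140:220],(400,300),interpolation=cv2.INTER_CUBIC)
b=cv2.resize(s[150:200,320:387],(400,300),interpolation=cv2.INTER_CUBIC)
c=cv2.resize(t[80:200,330:490-30][:, :],(325,300),interpolation=cv2.INTER_CUBIC)
c=cv2.resize(t[80:200,330:460],(400,300),interpolation=cv2.INTER_CUBIC)
d=cv2.resize(s[230:340,160:307],(400,300),interpolation=cv2.INTER_CUBIC)
cv2.imwrite("pics/crop0.png",np.vstack([np.hstack([a,b]),np.hstack([c,d])]))
g=cv2.cvtColor(t,cv2.COLOR_BGR2HSV)
m=((g[:,:,1]<40)&(g[:,:,2]>140)).astype(np.uint8)
for k in cv2.findContours(m,0,2)[0]:
    if cv2.contourArea(k)>80: print(cv2.contourArea(k),cv2.minAreaRect(k))
```

```text
87.0 ((414.0, 417.0), (4.0, 38.0), 90.0)
190.5 ((194.0, 416.0), (5.999999046325684, 47.99999237060547), 90.0)
143.0 ((83.5, 416.0), (6.0, 37.0), 90.0)
134.0 ((515.5, 410.5), (5.0, 31.0), 90.0)
81.0 ((385.5, 411.5), (9.0, 21.0), 90.0)
746.0 ((18.900005340576172, 380.8000183105469), (51.429561614990234, 31.304948806762695), 63.43495178222656)
6722.0 ((432.2411193847656, 379.8756408691406), (64.3360824584961, 186.45352172851562), 85.91438293457031)
7013.0 ((178.89120483398438, 375.9356384277344), (186.828125, 71.22258758544922), 5.403791904449463)
301.5 ((101.5, 351.0), (14.0, 51.0), 90.0)
111.5 ((389.0, 340.5), (7.0, 62.0), 90.0)
1044.5 ((546.2568359375, 375.54052734375), (87.6246566772461, 28.276626586914062), 80.53767395019531)
657.0 ((540.462158203125, 322.1034240722656), (21.45306396484375, 41.73527526855469), 79.11447143554688)
14415.0 ((465.0, 292.5), (107.0, 188.0), 90.0)
5252.5 ((115.42550659179688, 309.6234130859375), (262.7790222167969, 81.6839599609375), 17.622295379638672)
142.0 ((290.5, 227.5), (37.0, 9.0), -0.0)
175.0 ((13.521530151367188, 215.7723388671875), (30.009279251098633, 19.192626953125), 19.440034866333008)
1962.5 ((539.60498046875, 178.69454956054688), (113.3348388671875, 57.01837158203125), 68.78203582763672)
9586.0 ((416.2135925292969, 180.625), (129.757080078125, 147.76971435546875), 76.8835678100586)
61369.5 ((277.32666015625, 184.3863067626953), (560.4251098632812, 318.9230041503906), 1.2590452432632446)
94.5 ((124.5, 11.5), (9.0, 25.0), 90.0)
334.0 ((315.4676208496094, 10.920588493347168), (71.32774353027344, 17.870285034179688), 4.39870548248291)
107.0 ((209.5, 4.0), (8.0, 33.0), 90.0)
```

View pics/crop0.png

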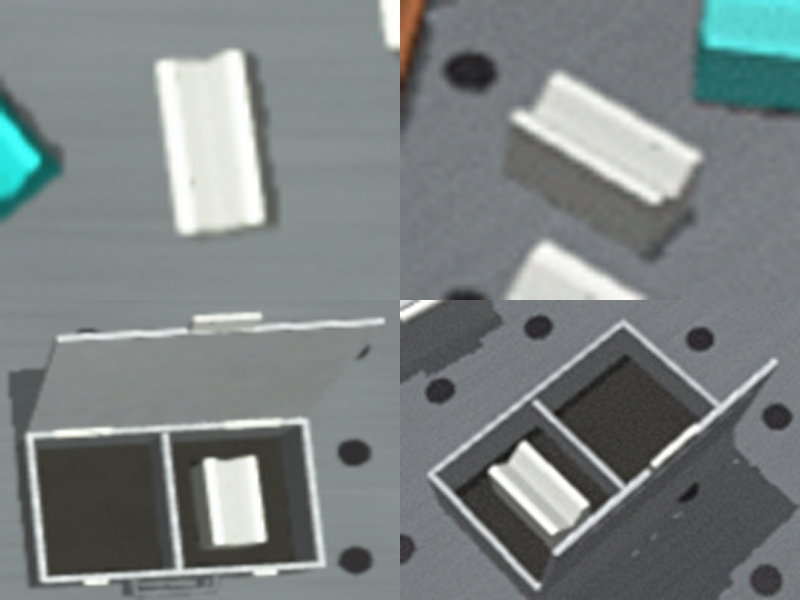

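The crops confirm it: a grooved plain-steel block at top (182,184), and the case's left bay empty. Next I'll measure the block and the case rim.

```bash
cat > h.py <<'E'
import cv2,numpy as np
from rig import ctrl
from scipy.spatial.transform import Rotation as Rn
P={n:ctrl.camera_params(n) for n in("scene","top")}
def ray(n,uv,z):
    p=P[n];uv=np.atleast_2d(np.asarray(uv,float))
    d=np.c_[(uv[:,0]-p["cx"])/p["fx"],(uv[:,1]-p["cy"])/p["fy"],np.ones(len(uv))]@np.array(p["R"])
    c=-np.array(p["R"]).T@np.array(p["t"])
    return c+d*((z-c[2])/d[:,2])[:,None]
def proj(n,X):
    p=P[n];c=np.atleast_2d(X)@np.array(p["R"]).T+p["t"]
    return np.c_[c[:,0]/c[:,2]*p["fx"]+p["cx"],c[:,1]/c[:,2]*p["fy"]+p["cy"]]
def blobs(im,thr,roi,mina=60):
    g=cv2.cvtColor(im,cv2.COLOR_BGR2GRAY);m=np.zeros_like(g);x0,y0,x1,y1=roi
    m[y0:y1,x0:x1]=(g[y0:y1,x0:x1]>thr)*255
    return [k for k in cv2.findContours(m,0,1)[0] if cv2.contourArea(k)>mina]
E
python3 - <<'E'
from h import *
t=cv2.imread("pics/top0.png");s=cv2.imread("pics/scene0.png")
for nm,n,im,roi,z in(("loose","top",t,(160,155,205,210),34),("twin","top",t,(390,138,420,185),41),("loose","scene",s,(330,155,378,195),34),("twin","scene",s,(187,275,232,322),41)):
    for thr in(150,175):
      for k in blobs(im,thr,roi):
        w=ray(n,k[:,0,:],z)[:,:2].astype(np.float32)
        r=cv2.minAreaRect(w);print(nm,n,thr,np.round(cv2.boxPoints(r),1).tolist(),np.round(r[0],1),np.round(r[1],1),round(r[2],1))
C=[(343.6,192.4),(435,186),(429.5,128),(339.8,134)]
w=ray("top",C,50);print(w.round(1),w.mean(0))
# scene corners from crop d: scale 400/147,300/110 offset 160,230
k=np.array([(432,475),(625,322),(718,405),(538,588)])-[400,300]
uv=k/[400/147,300/110]+[160,230]
w=ray("scene",uv,50);print(w.round(1),w.mean(0))
E
```

```text
loose top 150 [[444.70001220703125, 308.0], [451.5, 268.70001220703125], [530.4000244140625, 282.20001220703125], [523.7000122070312, 321.5]] [487.6 295.1] [80.1 39.9] 9.8
loose top 175 [[446.3999938964844, 307.79998779296875], [452.79998779296875, 269.20001220703125], [528.5999755859375, 281.70001220703125], [522.2000122070312, 320.29998779296875]] [487.5 294.7] [76.8 39.1] 9.4
twin top 150 [[505.79998779296875, -178.6999969482422], [509.3999938964844, -217.3000030517578], [586.2999877929688, -210.0], [582.7000122070312, -171.39999389648438]] [ 546.1 -194.4] [77.2 38.8] 5.4
twin top 175 [[506.20001220703125, -179.3000030517578], [509.70001220703125, -217.10000610351562], [586.2000122070312, -209.8000030517578], [582.7000122070312, -172.10000610351562]] [ 546.2 -194.6] [76.8 37.9] 5.4
loose scene 150 [[443.8999938964844, 306.3999938964844], [450.0, 268.20001220703125], [529.9000244140625, 280.79998779296875], [523.9000244140625, 319.0]] [486.9 293.6] [81.  38.6] 9.0
loose scene 175 [[446.0, 305.70001220703125], [452.3999938964844, 268.0], [528.2000122070312, 280.8999938964844], [521.7999877929688, 318.5]] [487.1 293.3] [76.8 38.1] 9.6
twin scene 150 [[505.1000061035156, -180.5], [508.79998779296875, -218.1999969482422], [588.5, -210.5], [584.7999877929688, -172.6999969482422]] [ 546.8 -195.5] [80. 38.] 5.6
twin scene 175 [[506.79998779296875, -181.3000030517578], [510.20001220703125, -216.6999969482422], [586.9000244140625, -209.3000030517578], [583.5, -174.0]] [ 546.8 -195.3] [77.1 35.5] 5.4
[[ 470.9  -56.6   50. ]
 [ 488.2 -254.1   50. ]
 [ 615.2 -243.5   50. ]
 [ 598.1  -47.8   50. ]] [ 543.11076887 -150.50262718   50.        ]
[[ 491.3 -252.9   50. ]
 [ 473.9  -56.9   50. ]
 [ 583.3  -48.5   50. ]
 [ 615.4 -242.3   50. ]] [ 540.98330568 -150.16652786   50.        ]
```

```bash
cat >> h.py <<'E'
def go(pos,yaw=None,R1=None):
    """yaw deg of the tool's y line vs world y (tool down)"""
    o=ctrl.observe();R0=Rn.from_rotvec(o["ee_rot"]);M=R0.as_matrix()
    if R1 is None:
        best=None
        for h in(0,180):
            a=np.radians(yaw+h);y=np.array([-np.sin(a),np.cos(a),0]);z=np.array([0,0,-1.]);x=np.cross(y,z)
            Q=Rn.from_matrix(np.c_[x,y,z]);r=(R0.inv()*Q).as_rotvec(degrees=True)
            if best is None or np.linalg.norm(r)<np.linalg.norm(best): best=r
        r=best
    else: r=(R0.inv()*R1).as_rotvec(degrees=True)
    print("slide",(M.T@(np.array(pos)-o["ee_pos"])).round(1).tolist(),"ang",r.round(2).tolist())
def st():
    o=ctrl.observe();print(round(o["clock"],2),o["ee_pos"].round(1),o["ee_rot"].round(3),o["wrist_force"].round(1),round(o["width"],1),o["joint_positions"].round(2))
E
python3 - <<'E'
from h import *
print(Rn.from_rotvec(ctrl.observe()["ee_rot"]).as_matrix().round(3))
go([487.3,294,120],9.5)
E
```

```text
[[-0.896  0.445 -0.001]
 [ 0.445  0.896 -0.001]
 [-0.    -0.001 -1.   ]]
slide [-305.7, -144.4, 110.8] ang [-0.08, -0.02, -35.9]
```

Emit:
carry_out([
  {"slide": [-305.7, -144.4, 110.8], "angular": [0, 0, -35.9], "jaw": 70},
  {"slide": [-305.7, -144.4, 110.8], "angular": [0, 0, -35.9], "jaw": 70},
  {"slide": [-305.7, -144.4, 110.8], "angular": [0, 0, -35.9], "jaw": 70},
  {"slide": [-305.7, -144.4, 110.8], "angular": [0, 0, -35.9], "jaw": 70},
  {"slide": [-305.7, -144.4, 110.8], "angular": [0, 0, -35.9], "jaw": 70},
  {"slide": [-305.7, -144.4, 110.8], "angular": [0, 0, -35.9], "jaw": 70},
  {"slide": [-305.7, -144.4, 110.8], "angular": [0, 0, -35.9], "jaw": 70},
  {"slide": [-305.7, -144.4, 110.8], "angular": [0, 0, -35.9], "jaw": 70},
])

```text
clock: 0.77
ee_pos: [474.6, 309.9, 127.0]
ee_rot: [0.26, -3.131, 0.0]
wrist_force: [0.0, 0.9, 0.7]
width: 70.1
```

Run:
```python
from h import *
st();go([487.3,294,120],9.5)
```

```text
0.77 [474.6 309.9 127. ] [ 0.26  -3.131  0.   ] [0.  0.9 0.7] 70.1 [-0.62  0.43 -0.05  1.85  0.03  0.87  1.05]
slide [-9.9, -17.8, 7.0] ang [-0.01, -0.02, 0.0]
```

Emit:
carry_out([
  {"slide": [-9.9, -17.8, 7], "angular": [0, 0, 0], "jaw": 70},
  {"slide": [-9.9, -17.8, 7], "angular": [0, 0, 0], "jaw": 70},
  {"slide": [-9.9, -17.8, 7], "angular": [0, 0, 0], "jaw": 70},
])

```text
clock: 1.02
ee_pos: [487.0, 294.2, 119.9]
ee_rot: [0.255, -3.13, 0.002]
wrist_force: [-0.6, 0.9, 0.3]
width: 69.8
```

Run:
```python
from h import *
st();go([487.3,294,6],9.5)
for n in("scene","top"):
    cv2.imwrite(f"pics/{n}1.png",ctrl.camera(n)[:,:,::-1])
a=cv2.resize(cv2.imread("pics/scene1.png")[100:235,280:460],(400,300));b=cv2.resize(cv2.imread("pics/top1.png")[110:260,110:310],(400,300))
cv2.imwrite("pics/c1.png",np.hstack([a,b]))
```

```text
1.02 [487.  294.2 119.9] [ 2.55e-01 -3.13e+00  2.00e-03] [-0.6  0.9  0.3] 69.8 [-0.59  0.44 -0.05  1.85  0.03  0.86  1.08]
slide [-0.4, -0.1, 113.9] ang [-0.05, -0.08, -0.19]
```

View pics/c1.png

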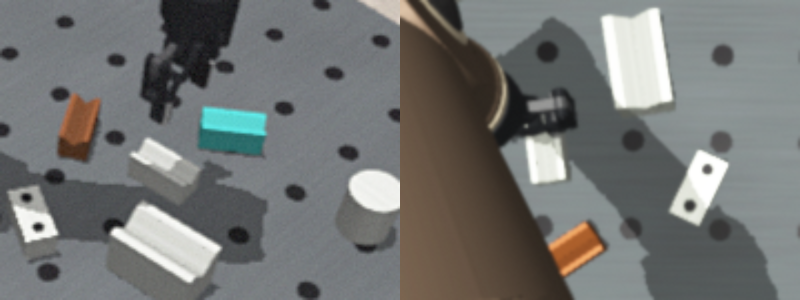

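The gripper stands above the loose block in both views, (165,165) in the left crop, with clear space on both sides for the fingers. Descending.

Emit:
carry_out([
  {"slide": [0, 0, 35], "angular": [0, 0, 0], "jaw": 66},
  {"slide": [0, 0, 65], "angular": [0, 0, 0], "jaw": 66},
  {"slide": [0, 0, 90], "angular": [0, 0, 0], "jaw": 66},
  {"slide": [0, 0, 105], "angular": [0, 0, 0], "jaw": 66},
  {"slide": [0, 0, 114], "angular": [0, 0, 0], "jaw": 66},
  {"slide": [0, 0, 114], "angular": [0, 0, 0], "jaw": 66},
  {"slide": [0, 0, 114], "angular": [0, 0, 0], "jaw": 66},
])

```text
clock: 1.7
ee_pos: [486.2, 297.1, 7.1]
ee_rot: [-0.263, 3.131, 0.001]
wrist_force: [0.1, 0.1, 0.8]
width: 66.0
```

Emit:
carry_out([
  {"slide": [0, 0, 0], "angular": [0, 0, 0], "jaw": 45},
  {"slide": [0, 0, 0], "angular": [0, 0, 0], "jaw": 30},
  {"slide": [0, 0, 0], "angular": [0, 0, 0], "jaw": 25},
  {"slide": [0, 0, 0], "angular": [0, 0, 0], "jaw": 25},
  {"slide": [0, 0, 0], "angular": [0, 0, 0], "jaw": 25},
  {"slide": [0, 0, 0], "angular": [0, 0, 0], "jaw": 25},
  {"slide": [0, 0, 0], "angular": [0, 0, 0], "jaw": 25},
  {"slide": [0, 0, 0], "angular": [0, 0, 0], "jaw": 25},
], newtons=60)

```text
clock: 2.37
ee_pos: [487.8, 295.3, 8.4]
ee_rot: [-0.258, 3.129, -0.0]
wrist_force: [0.3, -4.4, 6.7]
width: 34.9
```

Emit:
carry_out([
  {"slide": [0, 0, -10], "angular": [0, 0, 0], "jaw": 25},
  {"slide": [0, 0, -30], "angular": [0, 0, 0], "jaw": 25},
  {"slide": [0, 0, -65], "angular": [0, 0, 0], "jaw": 25},
  {"slide": [0, 0, -105], "angular": [0, 0, 0], "jaw": 25},
  {"slide": [0, 0, -145], "angular": [0, 0, 0], "jaw": 25},
  {"slide": [0, 0, -185], "angular": [0, 0, 0], "jaw": 25},
  {"slide": [0, 0, -235], "angular": [0, 0, 0], "jaw": 25},
  {"slide": [0, 0, -235], "angular": [0, 0, 0], "jaw": 25},
])

```text
clock: 3.03
ee_pos: [488.6, 297.5, 250.0]
ee_rot: [-0.259, 3.122, 0.009]
wrist_force: [2.2, 1.7, -4.6]
width: 35.0
```

Run:
```python
from h import *
st();go([534.5,-102,245],5.2)
for n in("scene","top"):
    cv2.imwrite(f"pics/{n}2.png",ctrl.camera(n)[:,:,::-1])
a=cv2.resize(cv2.imread("pics/scene2.png")[30:210,280:520],(400,300));b=cv2.resize(cv2.imread("pics/top2.png")[70:265,60:320],(400,300))
cv2.imwrite("pics/c2.png",np.hstack([a,b]))
```

```text
3.03 [488.6 297.5 250. ] [-0.259  3.122  0.009] [ 2.2  1.7 -4.6] 35.0 [-0.59  0.3  -0.05  1.71  0.02  1.12  1.09]
slide [20.7, -401.6, 2.8] ang [0.31, 0.54, 4.3]
```

View pics/c2.png

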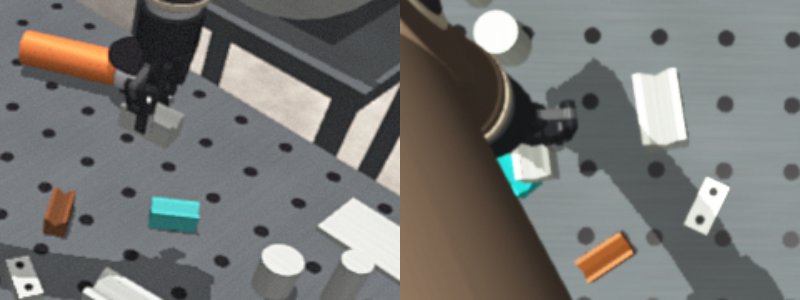

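Held level. Carrying it above the empty bay.

Emit:
carry_out([
  {"slide": [2, -30, 1], "angular": [0, 0, 0], "jaw": 25},
  {"slide": [4, -68, 2], "angular": [0, 0.3, 1], "jaw": 25},
  {"slide": [6, -106, 3], "angular": [0, 0.5, 2], "jaw": 25},
  {"slide": [8, -144, 3], "angular": [0, 0.5, 3], "jaw": 25},
  {"slide": [10, -182, 3], "angular": [0.3, 0.5, 4.3], "jaw": 25},
  {"slide": [12, -220, 3], "angular": [0.3, 0.5, 4.3], "jaw": 25},
  {"slide": [14, -258, 3], "angular": [0.3, 0.5, 4.3], "jaw": 25},
  {"slide": [16, -296, 3], "angular": [0.3, 0.5, 4.3], "jaw": 25},
])

```text
clock: 3.8
ee_pos: [517.6, -0.5, 235.9]
ee_rot: [0.142, -3.125, 0.01]
wrist_force: [1.9, -0.0, -6.6]
width: 35.1
```

Run:
```python
from h import *
st();go([534.5,-102,245],5.2)
```

```text
3.8 [ 5.176e+02 -5.000e-01  2.359e+02] [ 0.142 -3.125  0.01 ] [ 1.9 -0.  -6.6] 35.1 [-0.2   0.23  0.12  1.85 -0.02  1.08  1.59]
slide [-7.5, -102.7, -8.6] ang [-0.32, -0.77, 0.02]
```

Emit:
carry_out([
  {"slide": [-3, -35, -4], "angular": [0, 0, 0], "jaw": 25},
  {"slide": [-5, -68, -6], "angular": [0, 0, 0], "jaw": 25},
  {"slide": [-7, -92, -8], "angular": [0, 0, 0], "jaw": 25},
  {"slide": [-7.5, -102.7, -8.6], "angular": [0, 0, 0], "jaw": 25},
  {"slide": [-7.5, -102.7, -8.6], "angular": [0, 0, 0], "jaw": 25},
  {"slide": [-7.5, -102.7, -8.6], "angular": [0, 0, 0], "jaw": 25},
  {"slide": [-7.5, -102.7, -8.6], "angular": [0, 0, 0], "jaw": 25},
  {"slide": [-7.5, -102.7, -8.6], "angular": [0, 0, 0], "jaw": 25},
])

```text
clock: 4.47
ee_pos: [536.0, -98.3, 246.8]
ee_rot: [0.146, -3.128, 0.008]
wrist_force: [0.2, 0.3, -6.3]
width: 34.9
```

Run:
```python
from h import *
st();go([534.5,-102,100],5.2)
for n in("scene","top"):
    cv2.imwrite(f"pics/{n}3.png",ctrl.camera(n)[:,:,::-1])
a=cv2.resize(cv2.imread("pics/scene3.png")[120:345,130:430-0],(400,300));b=cv2.resize(cv2.imread("pics/top3.png")[60:240,290:530],(400,300))
cv2.imwrite("pics/c3.png",np.hstack([a,b]))
```

```text
4.47 [536.  -98.3 246.8] [ 0.146 -3.128  0.008] [ 0.2  0.3 -6.3] 34.9 [-0.06  0.26  0.18  1.78 -0.05  1.12  1.8 ]
slide [0.4, -2.9, 146.9] ang [-0.26, -0.58, 0.14]
```

View pics/c3.png

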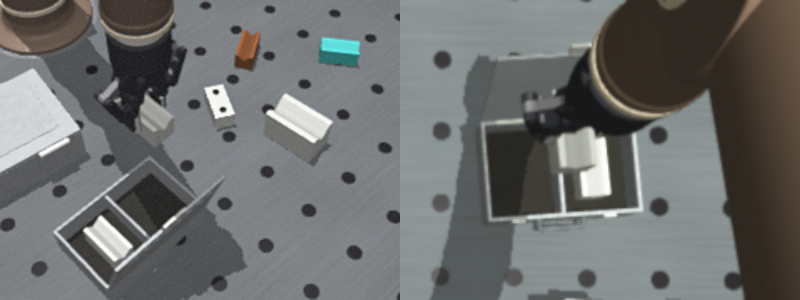

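Run:
```python
from h import *
M=Rn.from_rotvec(ctrl.observe()["ee_rot"]).as_matrix();p=ctrl.observe()["ee_pos"]
print(M.round(3))
c=Rn.from_euler("z",5.4,degrees=True).as_matrix()
for n,roi in(("scene",(225,185,270,235)),("top",(380,130,425,185))):
    im=cv2.imread(f"pics/{n}3.png")
    for zz in(-7,27):
        q=[p+c@np.array([a*37.5,b*18,zz]) for a,b in((-1,-1),(-1,1),(1,1),(1,-1))]
        uv=proj(n,q)
        cv2.polylines(im,[np.round(uv*8).astype(int).reshape(-1,1,2)],True,(0,0,255) if zz>0 else (0,255,0),1,cv2.LINE_AA,3)
    x0,y0=(200,170) if n=="scene" else (350,110)
    cv2.imwrite(f"pics/{n}3b.png",cv2.resize(im[y0:y0+75,x0:x0+100],(800//2*1,300),interpolation=cv2.INTER_CUBIC))
cv2.imwrite("pics/c3b.png",np.hstack([cv2.imread(f"pics/{n}3b.png") for n in P]))
```

```text
[[-0.996 -0.093 -0.009]
 [-0.093  0.996 -0.006]
 [ 0.009 -0.005 -1.   ]]
```

View pics/c3b.png

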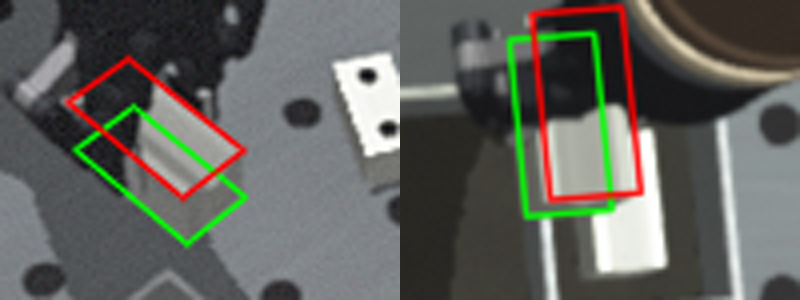

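The outlines I projected from the tool pose match the held block within about 3 mm in both views. The bay leaves more than 20 mm on each side, so I'm lowering it.

Emit:
carry_out([
  {"slide": [0, -1, 25], "angular": [0, -0.4, 0], "jaw": 25},
  {"slide": [0, -2, 60], "angular": [-0.2, -0.6, 0], "jaw": 25},
  {"slide": [0.4, -2.9, 95], "angular": [-0.2, -0.6, 0], "jaw": 25},
  {"slide": [0.4, -2.9, 125], "angular": [-0.2, -0.6, 0], "jaw": 25},
  {"slide": [0.4, -2.9, 147], "angular": [-0.2, -0.6, 0], "jaw": 25},
  {"slide": [0.4, -2.9, 160], "angular": [-0.2, -0.6, 0], "jaw": 25},
  {"slide": [0.4, -2.9, 165], "angular": [-0.2, -0.6, 0], "jaw": 25},
  {"slide": [0.4, -2.9, 165], "angular": [-0.2, -0.6, 0], "jaw": 25},
])

```text
clock: 5.23
ee_pos: [534.5, -103.5, 81.8]
ee_rot: [0.144, -3.138, 0.002]
wrist_force: [0.3, -0.5, -6.0]
width: 35.1
```

Run:
```python
from h import *
st();go([534.5,-102,20],5.2)
for n in("scene","top"):
    cv2.imwrite(f"pics/{n}4.png",ctrl.camera(n)[:,:,::-1])
a=cv2.resize(cv2.imread("pics/scene4.png")[200:350,150:350],(400,300));b=cv2.resize(cv2.imread("pics/top4.png")[80:215,320:500],(400,300))
cv2.imwrite("pics/c4.png",np.hstack([a,b]))
```

```text
5.23 [ 534.5 -103.5   81.8] [ 1.440e-01 -3.138e+00  2.000e-03] [ 0.3 -0.5 -6. ] 35.1 [-0.02  0.46  0.15  1.95 -0.1   0.75  1.85]
slide [-0.2, 1.5, 61.8] ang [-0.09, -0.01, 0.06]
```

View pics/c4.png

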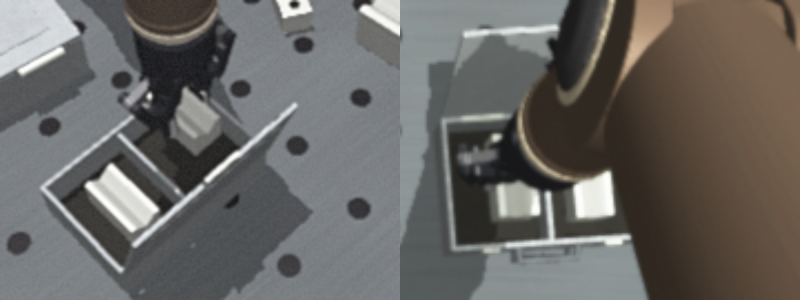

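Run:
```python
from h import *
k=[np.array([x/400*180+320,y/300*135+80]) for x,y in((92,217),(143,217))]
w=ray("top",k,109);print(w)
w=ray("top",[np.array([x/400*180+320,y/300*135+80]) for x,y in((52,217),(148,217))],50);print(w)
```

```text
[[ 494.11774131  -81.40707591  109.        ]
 [ 494.92853766 -127.50755807  109.        ]]
[[ 502.85306998  -56.00509311   50.        ]
 [ 504.49506321 -149.36599664   50.        ]]
```

Block mid-line y is about -104 and the bay mid-line about -103, so it is centred. Continuing down, slowly.

Emit:
carry_out([
  {"slide": [0, 1, 15], "angular": [0, 0, 0], "jaw": 25},
  {"slide": [0, 1, 30], "angular": [0, 0, 0], "jaw": 25},
  {"slide": [0, 1, 42], "angular": [0, 0, 0], "jaw": 25},
  {"slide": [0, 1, 52], "angular": [0, 0, 0], "jaw": 25},
  {"slide": [0, 1, 58], "angular": [0, 0, 0], "jaw": 25},
  {"slide": [0, 1, 61], "angular": [0, 0, 0], "jaw": 25},
  {"slide": [0, 1, 62], "angular": [0, 0, 0], "jaw": 25},
  {"slide": [0, 1, 62], "angular": [0, 0, 0], "jaw": 25},
])

```text
clock: 6.0
ee_pos: [535.4, -103.4, 21.0]
ee_rot: [-0.142, 3.136, -0.003]
wrist_force: [0.7, 0.5, -5.7]
width: 35.2
```

Emit:
carry_out([
  {"slide": [0, 0, 1], "angular": [0, 0, 0], "jaw": 25},
  {"slide": [0, 0, 2], "angular": [0, 0, 0], "jaw": 25},
  {"slide": [0, 0, 3], "angular": [0, 0, 0], "jaw": 25},
  {"slide": [0, 0, 3], "angular": [0, 0, 0], "jaw": 25},
])

```text
clock: 6.33
ee_pos: [535.1, -103.3, 17.9]
ee_rot: [-0.142, 3.136, -0.003]
wrist_force: [-0.6, -0.5, -6.8]
width: 34.8
```

Emit:
carry_out([
  {"slide": [0, 0, 1], "angular": [0, 0, 0], "jaw": 25},
  {"slide": [0, 0, 2], "angular": [0, 0, 0], "jaw": 25},
  {"slide": [0, 0, 2], "angular": [0, 0, 0], "jaw": 25},
])

```text
clock: 6.58
ee_pos: [535.0, -103.3, 15.6]
ee_rot: [-0.143, 3.137, -0.003]
wrist_force: [-0.6, 0.0, -6.1]
width: 35.2
```

Emit:
carry_out([
  {"slide": [0, 0, 0.5], "angular": [0, 0, 0], "jaw": 25},
  {"slide": [0, 0, 1], "angular": [0, 0, 0], "jaw": 25},
  {"slide": [0, 0, 1], "angular": [0, 0, 0], "jaw": 25},
])

```text
clock: 6.83
ee_pos: [535.1, -103.3, 15.4]
ee_rot: [-0.142, 3.136, -0.003]
wrist_force: [-3.2, 0.3, 2.9]
width: 34.9
```

The force rose from −6 to +3 N, so the block rests on the rubber. Opening only a little, because the bay is narrow.

Emit:
carry_out([
  {"slide": [0, 0, 0], "angular": [0, 0, 0], "jaw": 38},
  {"slide": [0, 0, 0], "angular": [0, 0, 0], "jaw": 42},
  {"slide": [0, 0, 0], "angular": [0, 0, 0], "jaw": 48},
  {"slide": [0, 0, 0], "angular": [0, 0, 0], "jaw": 48},
  {"slide": [0, 0, 0], "angular": [0, 0, 0], "jaw": 48},
  {"slide": [0, 0, 0], "angular": [0, 0, 0], "jaw": 48},
])

```text
clock: 7.33
ee_pos: [535.3, -103.3, 14.9]
ee_rot: [-0.142, 3.136, -0.003]
wrist_force: [-0.0, 0.5, -0.6]
width: 48.0
```

Emit:
carry_out([
  {"slide": [0, 0, -6], "angular": [0, 0, 0], "jaw": 48},
  {"slide": [0, 0, -16], "angular": [0, 0, 0], "jaw": 48},
  {"slide": [0, 0, -30], "angular": [0, 0, 0], "jaw": 48},
  {"slide": [0, 0, -60], "angular": [0, 0, 0], "jaw": 48},
  {"slide": [0, 0, -100], "angular": [0, 0, 0], "jaw": 48},
  {"slide": [0, 0, -140], "angular": [0, 0, 0], "jaw": 40},
  {"slide": [0, 0, -180], "angular": [0, 0, 0], "jaw": 20},
  {"slide": [0, 0, -220], "angular": [0, 0, 0], "jaw": 0},
])

```text
clock: 8.0
ee_pos: [534.1, -103.0, 238.0]
ee_rot: [-0.142, 3.135, -0.003]
wrist_force: [1.1, -0.3, -0.5]
width: 17.0
```

Run:
```python
from h import *
st()
for n in("scene","top"):
    cv2.imwrite(f"pics/{n}5.png",ctrl.camera(n)[:,:,::-1])
a=cv2.resize(cv2.imread("pics/scene5.png")[200:350,150:350],(400,300));b=cv2.resize(cv2.imread("pics/top5.png")[80:215,320:500],(400,300))
cv2.imwrite("pics/c5.png",np.hstack([a,b]))
```

```text
8.0 [ 534.1 -103.   238. ] [-1.420e-01  3.135e+00 -3.000e-03] [ 1.1 -0.3 -0.5] 17.0 [-0.05  0.26  0.19  1.8  -0.05  1.08  1.82]
```

View pics/c5.png

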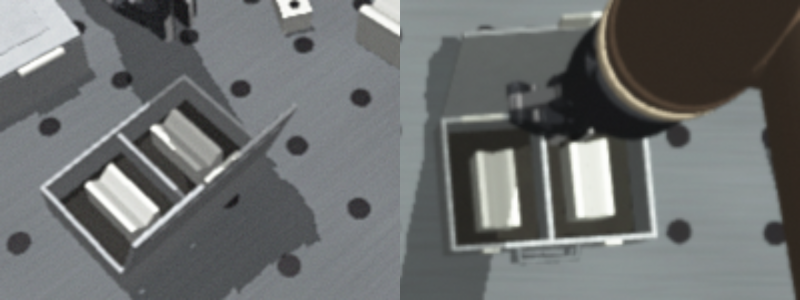

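The block lies in its bay, groove up and parallel to its twin ((185,145) in the left crop, (495,188) in the right), and both are below the rim. Now the lid angle.

```bash
python3 - <<'E'
from h import *
C=np.array([543,-150.3,0]);e=Rn.from_euler("z",5.2,degrees=True).as_matrix()
for th in np.arange(1.45,1.9,.05):
    L=[C+e@np.array([65-130*np.cos(th),s*100,50+130*np.sin(th)]) for s in(1,-1)]
    print(round(th,2),proj("top",L).round(1).tolist(),proj("scene",L).round(1).tolist())
print("seen top (348.5,95.2),(454.8,88.4)"); 
H=C+e@np.array([65,0,50]);print(H, e[:,0])
E
python3 -c "
import cv2
cv2.imwrite('pics/l.png',cv2.resize(cv2.imread('pics/scene0.png')[235:345,195:305],(600,600),interpolation=cv2.INTER_CUBIC))"
```

```text
1.45 [[351.0, 123.4], [458.7, 115.8]] [[278.0, 233.3], [196.2, 300.9]]
1.5 [[350.8, 119.8], [458.5, 112.3]] [[280.4, 235.0], [198.5, 303.1]]
1.55 [[350.5, 116.3], [458.2, 108.8]] [[282.8, 236.9], [200.9, 305.5]]
1.6 [[350.2, 112.8], [457.8, 105.3]] [[285.3, 238.9], [203.4, 308.0]]
1.65 [[349.9, 109.4], [457.4, 102.0]] [[287.7, 241.1], [205.8, 310.6]]
1.7 [[349.5, 106.1], [456.8, 98.7]] [[290.2, 243.3], [208.3, 313.3]]
1.75 [[349.1, 102.9], [456.2, 95.5]] [[292.6, 245.6], [210.9, 316.1]]
1.8 [[348.6, 99.8], [455.5, 92.4]] [[295.1, 248.0], [213.4, 318.9]]
1.85 [[348.2, 96.8], [454.7, 89.4]] [[297.5, 250.5], [215.9, 321.8]]
seen top (348.5,95.2),(454.8,88.4)
[ 607.73248591 -144.40888229   50.        ] [0.9958844  0.09063258 0.        ]
```

View pics/l.png

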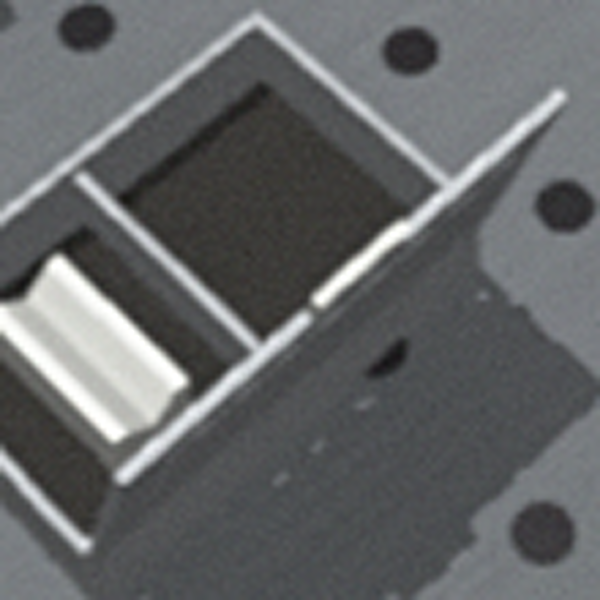

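Lid angle is about 1.85: top view (348,95)/(455,88) and scene view (298,252)/(217,323) agree. Moving over and behind it with closed fingers.

```bash
cat >> h.py <<'E'
HG=np.array([607.7,-144.4,50.]);E5=Rn.from_euler("z",5.2,degrees=True).as_matrix()
def lidp(rx,z,dy=0): return HG+E5@np.array([rx,dy,0])+[0,0,z-50]
def arc(th,r=105,ov=0): return lidp(-r*np.cos(th)+(5-ov)*np.sin(th)+11, 50+r*np.sin(th)+(5-ov)*np.cos(th))
E
python3 - <<'E'
from h import *
go(lidp(50,262),5.2);go(lidp(100,262),5.2);go(lidp(100,155),5.2)
E
```

```text
slide [-116.0, -46.9, -17.3] ang [-0.23, 0.82, -0.03]
slide [-166.0, -46.9, -16.6] ang [-0.23, 0.82, -0.03]
slide [-164.5, -46.4, 90.4] ang [-0.23, 0.82, -0.03]
```

Emit:
carry_out([
  {"slide": [0, 0, -22], "angular": [0, 0.5, 0], "jaw": 0},
  {"slide": [-30, -12, -22], "angular": [0, 0.8, 0], "jaw": 0},
  {"slide": [-65, -22, -20], "angular": [0, 0.8, 0], "jaw": 0},
  {"slide": [-100, -32, -18], "angular": [0, 0.8, 0], "jaw": 0},
  {"slide": [-135, -44, -17], "angular": [0, 0.8, 0], "jaw": 0},
  {"slide": [-166, -47, -17], "angular": [0, 0.8, 0], "jaw": 0},
  {"slide": [-166, -47, -17], "angular": [0, 0.8, 0], "jaw": 0},
  {"slide": [-166, -47, -17], "angular": [0, 0.8, 0], "jaw": 0},
])

```text
clock: 8.77
ee_pos: [704.7, -134.3, 250.8]
ee_rot: [0.143, -3.124, 0.004]
wrist_force: [-0.7, -0.1, -0.3]
width: -0.1
```

Run:
```python
from h import *
st();go(lidp(100,155),5.2)
```

```text
8.77 [ 704.7 -134.3  250.8] [ 0.143 -3.124  0.004] [-0.7 -0.1 -0.3] -0.1 [-0.    0.57  0.2   1.31 -0.11  1.28  1.86]
slide [-3.8, -1.0, 95.7] ang [-0.11, -0.8, 0.03]
```

Emit:
carry_out([
  {"slide": [-3, -1, 30], "angular": [0, -0.8, 0], "jaw": 0},
  {"slide": [-3.8, -1, 65], "angular": [0, -0.8, 0], "jaw": 0},
  {"slide": [-3.8, -1, 88], "angular": [0, -0.8, 0], "jaw": 0},
  {"slide": [-3.8, -1, 95.7], "angular": [0, -0.8, 0], "jaw": 0},
  {"slide": [-3.8, -1, 95.7], "angular": [0, -0.8, 0], "jaw": 0},
  {"slide": [-3.8, -1, 95.7], "angular": [0, -0.8, 0], "jaw": 0},
])

```text
clock: 9.27
ee_pos: [707.0, -135.8, 158.2]
ee_rot: [-0.142, 3.135, -0.004]
wrist_force: [-1.0, 0.3, 0.0]
width: 0.4
```

Run:
```python
from h import *
st();go(lidp(50,155),5.2)
for th in(1.5,1.3,1.1,.9): print(th);go(arc(th,ov=0),5.2)
for n in("scene","top"):
    cv2.imwrite(f"pics/{n}6.png",ctrl.camera(n)[:,:,::-1])
a=cv2.resize(cv2.imread("pics/scene6.png")[170:350,150:390],(400,300));b=cv2.resize(cv2.imread("pics/top6.png")[50:230,320:560],(400,300))
cv2.imwrite("pics/c6.png",np.hstack([a,b]))
```

```text
9.27 [ 707.  -135.8  158.2] [-0.142  3.135 -0.004] [-1.   0.3  0. ] 0.4 [ 0.    0.63  0.19  1.42 -0.12  1.09  1.88]
slide [49.7, 0.4, 3.0] ang [-0.14, 0.18, -0.01]
1.5
slide [91.1, 0.4, 2.8] ang [-0.14, 0.18, -0.01]
1.3
slide [112.0, 0.4, 5.3] ang [-0.14, 0.18, -0.01]
1.1
slide [131.9, 0.4, 11.9] ang [-0.14, 0.18, -0.01]
0.9
slide [150.1, 0.5, 22.3] ang [-0.14, 0.18, -0.01]
```

View pics/c6.png

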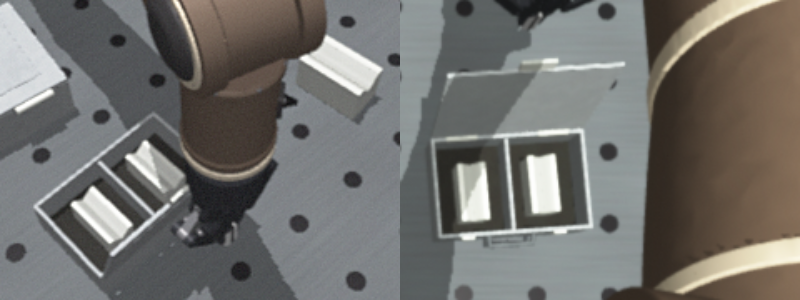

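The gripper hangs behind the lid at its middle; the lid and both blocks are untouched. Pushing.

Emit:
carry_out([
  {"slide": [15, 0, 1], "angular": [0, 0, 0], "jaw": 0},
  {"slide": [30, 0, 2], "angular": [0, 0, 0], "jaw": 0},
  {"slide": [42, 0, 3], "angular": [0, 0, 0], "jaw": 0},
  {"slide": [54, 0, 3], "angular": [0, 0, 0], "jaw": 0},
  {"slide": [66, 0, 3], "angular": [0, 0, 0], "jaw": 0},
  {"slide": [78, 0, 3], "angular": [0, 0, 0], "jaw": 0},
  {"slide": [90, 0, 3], "angular": [0, 0, 0], "jaw": 0},
  {"slide": [92, 0, 3], "angular": [0, 0, 0], "jaw": 0},
])

```text
clock: 10.03
ee_pos: [616.0, -144.4, 156.4]
ee_rot: [-0.141, 3.131, -0.004]
wrist_force: [3.1, -0.0, 3.0]
width: -0.2
```

Run:
```python
from h import *
st()
for th in np.arange(1.4,.39,-.2): print(th.round(1));go(arc(th,ov=2),5.2)
cv2.imwrite("pics/c7.png",np.hstack([cv2.resize(ctrl.camera("scene")[170:350,150:390],(400,300)),cv2.resize(ctrl.camera("top")[50:230,320:560],(400,300))])[:,:,::-1])
```

```text
10.03 [ 616.  -144.4  156.4] [-0.141  3.131 -0.004] [ 3.1 -0.   3. ] -0.2 [ 0.02  0.49  0.19  1.67 -0.11  0.98  1.9 ]
1.4
slide [12.1, 0.8, 2.3] ang [-0.17, 0.4, -0.04]
1.2
slide [32.5, 0.8, 7.2] ang [-0.17, 0.4, -0.04]
1.0
slide [51.6, 0.8, 16.1] ang [-0.17, 0.4, -0.04]
0.8
slide [68.4, 0.8, 28.5] ang [-0.17, 0.4, -0.04]
0.6
slide [82.5, 0.9, 44.1] ang [-0.17, 0.4, -0.04]
0.4
slide [93.2, 0.9, 62.1] ang [-0.17, 0.4, -0.04]
```

View pics/c7.png

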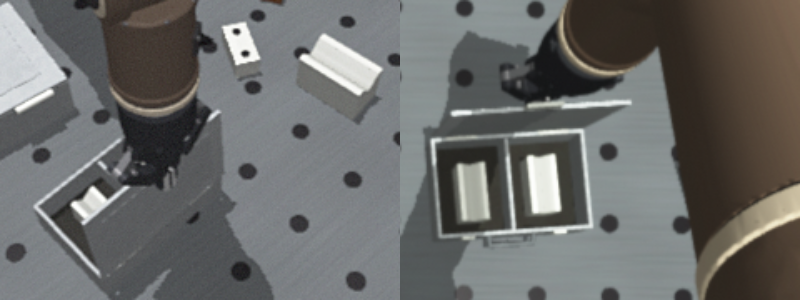

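The lid (edge at about (540,105) in the right crop) is now near upright and following the fingers. Continuing along the arc.

Emit:
carry_out([
  {"slide": [12, 1, 2], "angular": [0, 0, 0], "jaw": 0},
  {"slide": [22, 1, 5], "angular": [0, 0, 0], "jaw": 0},
  {"slide": [32, 1, 7], "angular": [0, 0, 0], "jaw": 0},
  {"slide": [42, 1, 12], "angular": [0, 0, 0], "jaw": 0},
  {"slide": [52, 1, 16], "angular": [0, 0, 0], "jaw": 0},
  {"slide": [60, 1, 22], "angular": [0, 0, 0], "jaw": 0},
  {"slide": [68, 1, 28], "angular": [0, 0, 0], "jaw": 0},
  {"slide": [70, 1, 30], "angular": [0, 0, 0], "jaw": 0},
])

```text
clock: 10.8
ee_pos: [544.4, -149.5, 122.4]
ee_rot: [-0.142, 3.138, -0.003]
wrist_force: [-0.2, 0.6, 0.6]
width: 0.4
```

Run:
```python
from h import *
st()
for th in (.7,.6,.5,.4,.3,.2,.1,0): print(th);go(arc(th,ov=2),5.2)
cv2.imwrite("pics/c8.png",np.hstack([cv2.resize(ctrl.camera("scene")[170:350,150:390],(400,300)),cv2.resize(ctrl.camera("top")[50:230,320:560],(400,300))])[:,:,::-1])
```

```text
10.8 [ 544.4 -149.5  122.4] [-1.420e-01  3.138e+00 -3.000e-03] [-0.2  0.6  0.6] 0.4 [ 0.04  0.43  0.19  1.87 -0.1   0.85  1.93]
0.7
slide [3.9, -0.7, 2.4] ang [-0.11, 0.04, -0.01]
0.6
slide [10.5, -0.7, 10.6] ang [-0.11, 0.04, -0.01]
0.5
slide [16.3, -0.6, 19.4] ang [-0.11, 0.04, -0.01]
0.4
slide [21.1, -0.6, 28.7] ang [-0.11, 0.04, -0.01]
0.3
slide [25.0, -0.6, 38.4] ang [-0.11, 0.04, -0.01]
0.2
slide [27.9, -0.6, 48.5] ang [-0.11, 0.04, -0.01]
0.1
slide [29.7, -0.6, 58.9] ang [-0.11, 0.04, -0.01]
0
slide [30.6, -0.6, 69.3] ang [-0.11, 0.04, -0.01]
```

View pics/c8.png

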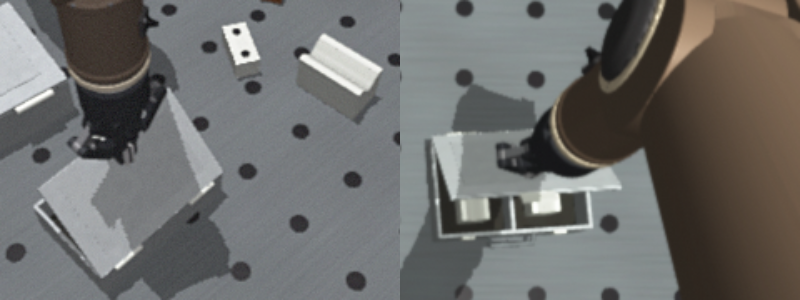

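The lid is down to about 0.75 rad, with its free edge at about (540,188) in the right crop. Pressing on.

Emit:
carry_out([
  {"slide": [5, 0, 3], "angular": [0, 0, 0], "jaw": 0},
  {"slide": [11, 0, 11], "angular": [0, 0, 0], "jaw": 0},
  {"slide": [16, 0, 19], "angular": [0, 0, 0], "jaw": 0},
  {"slide": [21, 0, 28], "angular": [0, 0, 0], "jaw": 0},
  {"slide": [25, 0, 38], "angular": [0, 0, 0], "jaw": 0},
  {"slide": [28, 0, 48], "angular": [0, 0, 0], "jaw": 0},
  {"slide": [30, 0, 56], "angular": [0, 0, 0], "jaw": 0},
  {"slide": [30, 0, 58], "angular": [0, 0, 0], "jaw": 0},
])

```text
clock: 11.57
ee_pos: [514.1, -152.1, 63.2]
ee_rot: [0.142, -3.137, 0.002]
wrist_force: [-0.5, 1.0, 1.2]
width: 0.0
```

Emit:
carry_out([
  {"slide": [0, 0, 4], "angular": [0, 0, 0], "jaw": 0},
  {"slide": [0, 0, 7], "angular": [0, 0, 0], "jaw": 0},
  {"slide": [0, 0, 9], "angular": [0, 0, 0], "jaw": 0},
  {"slide": [0, 0, 9], "angular": [0, 0, 0], "jaw": 0},
])

```text
clock: 11.9
ee_pos: [515.8, -152.2, 55.9]
ee_rot: [-0.142, 3.137, -0.003]
wrist_force: [-0.3, -0.7, 0.0]
width: 0.1
```

Emit:
carry_out([
  {"slide": [0, 0, 1], "angular": [0, 0, 0], "jaw": 0},
  {"slide": [0, 0, 2], "angular": [0, 0, 0], "jaw": 0},
  {"slide": [0, 0, 2], "angular": [0, 0, 0], "jaw": 0},
])

```text
clock: 12.15
ee_pos: [516.2, -152.2, 55.5]
ee_rot: [-0.142, 3.135, -0.003]
wrist_force: [-5.0, 1.5, 13.5]
width: 0.1
```

Run:
```python
from h import *
st()
cv2.imwrite("pics/c9.png",np.hstack([cv2.resize(ctrl.camera("scene")[200:350,150:350],(400,300)),cv2.resize(ctrl.camera("top")[80:215,320:500],(400,300))])[:,:,::-1])
```

```text
12.15 [ 516.2 -152.2   55.5] [-1.420e-01  3.135e+00 -3.000e-03] [-5.   1.5 13.5] 0.1 [ 0.07  0.49  0.17  1.98 -0.12  0.68  1.97]
```

View pics/c9.png

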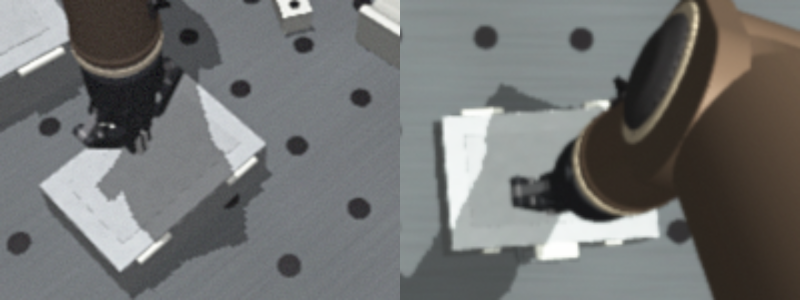

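At z = 55.5 a hard stop gave 13.5 N, and the lid lies flush on the rim in both views. Retreating upward, then a last check.

Emit:
carry_out([
  {"slide": [0, 0, -8], "angular": [0, 0, 0], "jaw": 0},
  {"slide": [0, 0, -30], "angular": [0, 0, 0], "jaw": 0},
  {"slide": [0, 0, -65], "angular": [0, 0, 0], "jaw": 0},
  {"slide": [0, 0, -105], "angular": [0, 0, 0], "jaw": 0},
  {"slide": [0, 0, -145], "angular": [0, 0, 0], "jaw": 0},
  {"slide": [0, 0, -180], "angular": [0, 0, 0], "jaw": 0},
  {"slide": [0, 100, -180], "angular": [0, 0, 0], "jaw": 0},
  {"slide": [0, 100, -180], "angular": [0, 0, 0], "jaw": 0},
])

```text
clock: 12.92
ee_pos: [509.4, -70.4, 237.2]
ee_rot: [-0.133, 3.13, -0.005]
wrist_force: [-0.0, 1.5, -1.3]
width: 0.2
```

Emit:
carry_out([
  {"slide": [0, 80, 0], "angular": [0, 0, 0], "jaw": 0},
  {"slide": [0, 80, 0], "angular": [0, 0, 0], "jaw": 0},
  {"slide": [0, 120, 0], "angular": [0, 0, 0], "jaw": 0},
  {"slide": [0, 160, 0], "angular": [0, 0, 0], "jaw": 0},
  {"slide": [0, 160, 0], "angular": [0, 0, 0], "jaw": 0},
  {"slide": [0, 160, 0], "angular": [0, 0, 0], "jaw": 0},
])

```text
clock: 13.42
ee_pos: [493.1, 93.2, 234.0]
ee_rot: [-0.151, 3.135, -0.002]
wrist_force: [0.5, -1.1, 0.2]
width: 0.1
```

Run:
```python
from h import *
st()
C=np.array([543,-150.3,0])
L=[C+E5@np.array([-65,s*100,52.5]) for s in(1,-1)]+[C+E5@np.array([65,s*100,52.5]) for s in(-1,1)]
ims=[]
for n,(x0,y0,w,h) in(("scene",(150,200,200,150)),("top",(320,80,180,135))):
    im=ctrl.camera(n)[:,:,::-1].copy();cv2.imwrite(f"pics/{n}10.png",im)
    print(n,proj(n,L).round(1).tolist())
    ims.append(cv2.resize(im[y0:y0+h,x0:x0+w],(400,300),interpolation=cv2.INTER_CUBIC))
cv2.imwrite("pics/c10.png",np.hstack(ims))
```

```text
13.42 [493.1  93.2 234. ] [-1.510e-01  3.135e+00 -2.000e-03] [ 0.5 -1.1  0.2] 0.1 [-0.33  0.2   0.05  1.89 -0.01  1.05  1.39]
scene [[241.5, 236.0], [169.3, 293.1], [210.3, 336.1], [282.9, 271.8]]
top [[343.8, 193.1], [436.3, 186.3], [430.2, 127.0], [338.6, 133.4]]
```

View pics/c10.png

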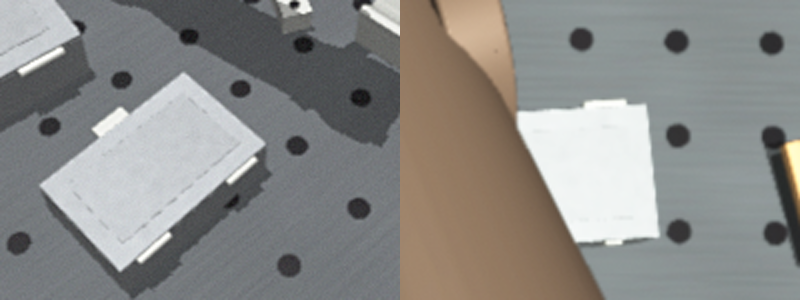

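View pics/scene10.png

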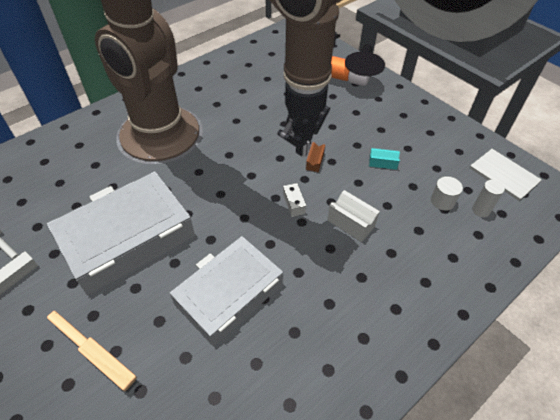

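The lid corners, seen at (170,292), (242,236), (283,272) and (210,336), match the shut-lid prediction within about 1 px. The bystanders are unmoved and the arm is clear.

```bash
python3 -c "
from rig import ctrl
print(ctrl.job_done())"
```

```text
the job is handed in; nothing more can be done
None
```

I put the loose steel V-block into the empty bay and closed the lid fully. The job was handed in after about 13.5 s on the robot's clock, out of 54 s.

- **Block:** I lowered it until the rubber took its weight (wrist force went from about −6 to +3 N) before opening the fingers. The pictures then showed it groove up, lying lengthwise like its twin and below the rim.
- **Lid:** I pushed it from behind, then pressed it down to a hard stop at z = 55.5 mm with 13.5 N. The last scene view put all four lid corners within about 1 px of the shut position. In the last top view the arm hid part of the lid, but the visible part agreed.
- **Other things:** The stop block and the big V-block looked unmoved in the last picture. The twin looked unmoved in the last pictures before the lid covered it. The arm is well clear of everything.

Two readings disagreed slightly: the measured tool position differed from the commanded one by a few mm during moves, and the held block was about 3 mm from where I predicted. Both were small next to the more than 20 mm of clearance in the bay. No check failed.

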